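Mount a sanding drum and its keyed collar on the bobbin sander

ROBOT

A 6-joint arm with a two-finger parallel gripper is mounted at the origin on a cart in front of the work surface, level with it; the furniture and walls round the work are solid. World frame = base frame: x ahead of the robot, y to its left, z up, the work surface at z = 0. Lengths are in m, angles in degrees, forces in N, time in s.
With the tool pointing down it reaches from about 0.35 to 0.95 m from the base axis. Payload 17.4 kg.
Tool frame: the origin (TCP) lies on the front face of the gripper's body, between the roots of the fingers; the fingertips stand 84 mm ahead of it and the grasp point (between the pads) lies 65 mm ahead of it (ctrl.hold_point_z is the distance from the TCP to the grasp point, in m); z points along the fingers, y is the line along which they close (so a half turn about z gives the same grasp; the last joint's range is limited). The gripper opens to 93 mm and grips with 3 to 60 N. Pads are 15 mm wide; open, the fingers measure 128 mm over their backs; the gripper's body (75 mm by 188 mm) begins 65 mm behind the grasp point.
Start: joints at [73.178, 6.646, 82.598, -0, 90.757, -2.166], TCP at [0.171, 0.653, 0.303] pointing down, gripper open.
Joint ranges: [-162.19, 162.19], [-47.58, 125.68], [4.15, 143.07], [-65.23, 245.23], [0.69, 171.88], [-170.13, 170.13]. Speed limits (degrees/s): [108.29, 108.29, 127.2, 180, 180, 180].

INTERFACE

Orientations are given as [roll, pitch, yaw] about the fixed x, y, z axes, in that order (R = Rz(yaw) Ry(pitch) Rx(roll)).
In Python, from rig import ctrl, readout, grab_frame, camera_params gives the robot as it stands. The module is installed in compiled form; this text tells all that it offers. Calls block until the motion is done:
- ctrl.move_to(position, orientation): joint-space move of the TCP to a pose.
- ctrl.move_linear(position, rotation=None, speed=0.15, contact_N=None): straight line of the TCP; rotation=None keeps the orientation; speed is the mean speed in m/s. With contact_N (N) it stops when the force on the tool has changed by that much, and returns True; else False.
- ctrl.move_joints(angles): joint-space move.
- ctrl.open_gripper() and ctrl.close(squeeze=None): open the fingers fully, or close them until they stop; squeeze is the grip in N (None keeps the last).
- ctrl.hold(seconds).
- ctrl.ik(position, orientation): joint angles nearest the present ones, or None.
- readout.state(): the state.
- grab_frame(name): name is "scene" or "side" or "wrist"; returns the picture (420x560x3 uint8, red, green, blue); there is no depth.
- camera_params(name): a dict with "fx", "fy", "cx", "cy" (pixels), "camera_from_world" (4x4, takes a point from world to camera coordinates). Camera axes: x right, y up, looking along -z (the intrinsics and any distortion apply to the point x, -y, -z); pixel columns grow to the right and rows downward; lengths in m; the calibration is good to about 2 mm. A picture is of the moment at which its call begins: read the wrist's pose just before it. camera_params takes no time and is no camera call; for the wrist camera it gives the pose at the moment of the call.
A pose or a line that the arm cannot do raises ctrl.PlanningError and nothing moves.
- ctrl.sign_off(): hands the job in; it is judged then, once.
The state is a dict: "t": time; "q": joint angles; "joint_vel": joint speeds; "tau": joint torques, N m; "ee_pos": TCP position; "tcp_rot": TCP orientation; "wrist_force": force on the tool from outside, world axes, zero at the start; "ft_torque": the same for the moment, N m; "gripper_width": finger opening in m; "finger_force": force on a finger pad.
Only numpy, scipy, OpenCV 4.12 (cv2) and the standard library are available. Lean on these libraries where they do the work, as an engineer would, in place of code of your own. Each camera call takes 0.05 s, during which the arm holds its last target. There are 200 camera calls.

TASK

Put the sanding drum back on the bench sander's upright spindle: stand the drum, which lies on its side, on end on the bench and let go of it, then take it again, turn it until the flat in its bore meets the flat on the spindle, and lower it until it sits fully down on the spindle's flange. Then fit the keyed steel collar over the spindle in the same way, flats together, so that it lies flush on the drum. Leave the other things on the bench where they are.

Things in the scene. Friction and masses are not known exactly. Their poses are not given: they have to be found in the camera images.
- drum: Sanding drum: cylinder 50 mm across, 70 mm long, brown, black and steel ends, 0.15 to 0.31 kg. It starts on its side on the bare bench left of the mat (4 mm lower than the mat). Origin at the cylinder's centre, x axis along the bore. The through bore is D-shaped: 26 mm across with one flat, 9 mm from the axis, on the side of the drum's -z (facing down at the start). Either end may go down.
- collar: Keyed collar: plain steel ring 42 mm across and 18 mm thick, 0.08 to 0.17 kg, lying flat on the mat. Origin at its centre, z axis along the bore. The through bore is D-shaped like the drum's: 26 mm across with one flat, 9 mm from the axis, on the side of the collar's -x. Either face may go down.
- spindle_seat (a point): Point on the spindle's axis at the top of its 44 mm flange, 68 mm above the mat, where the drum sits. z up; the frame turns with the spindle, whose flat faces its -x. From here up the steel spindle is D-shaped, 24 mm across, flat 8 mm from the axis, straight for 81 mm, tapered to 85 mm, then a 15 mm round threaded end to 98 mm. Play: 1 mm all round, about 6 degrees in turn.
- spindle (a joint): Turn of the spindle about its upright axis, rad, growing anticlockwise seen from above; 0 when its flat faces the sander's front. It turns only stiffly (0.3 N m) and stays where it is.
- sander: Grey bench sander, fixed. Origin on the mat under the spindle's axis; its front faces its -x. Its table is 62 mm above the mat and reaches 60 mm in front of the spindle, 98 mm behind and 92 mm to either side. Two slim spare bobbins on posts rise 78 mm above the table, 72 mm behind the spindle and 66 mm to either side.
- sanding_block: cork sanding block wrapped in brown abrasive paper, 65x110x37 mm, flat on the mat; origin at the centre of its underside. Leave it alone.
- safety_glasses: clear safety glasses, 71x151x50 mm; origin at the centre of their underside. Leave it alone.
Things that resemble listed ones, but are neither listed nor needed, are in the scene too. Of the things shaped like the collar, the steel one is meant.

How it is judged:
By the outcome, as a careful person would: the job done as asked, in the order asked, and still so for the second after the job is handed in, with the robot touching nothing.
It also fails if it takes over 70 s, if anything falls off the work surface, if the arm or the gripper's body presses on something with over 40 N, if the wrist force passes 120 N, or if a joint passes its speed limit or range.

## Working session

There is one attempt and no reset: what is moved stays moved. The work goes in short steps, each a Python script; the robot and the scene stay as the last script left them, time stands still between calls to the robot, and variables do not carry over. Pictures are saved under pics/ and viewed, at most 10 in all, crops included, and the job is handed in when it is done.

```bash
mkdir -p pics
python3 - <<'E'
from rig import ctrl, readout, grab_frame, camera_params
import cv2,numpy as np
a=[]
for n in ["scene","side","wrist"]:
    p=camera_params(n); im=grab_frame(n); np.save(f"pics/{n}.npy",im)
    cv2.imwrite(f"pics/{n}0.png",im[:,:,::-1]); print(n,{k:(np.round(v,4).tolist()) for k,v in p.items()})
s=readout.state();print(s)
E
```

```text
scene {'fx': 418.0232, 'fy': 418.0232, 'cx': 285.6134, 'cy': 208.0703, 'camera_from_world': [[0.5622, -0.827, -0.0042, -0.5176], [0.5902, 0.3977, 0.7025, -0.1801], [-0.5793, -0.3975, 0.7116, -0.7534], [0.0, 0.0, 0.0, 1.0]]}
side {'fx': 435.2742, 'fy': 435.2742, 'cx': 286.4094, 'cy': 202.5649, 'camera_from_world': [[0.9998, -0.0198, -0.0006, -0.4783], [0.0128, 0.6204, 0.7842, 0.1398], [-0.0151, -0.784, 0.6206, -1.3122], [0.0, 0.0, 0.0, 1.0]]}
wrist {'fx': 357.051, 'fy': 357.051, 'cx': 287.581, 'cy': 208.8421, 'camera_from_world': [[0.2532, 0.9674, -0.0005, -0.6754], [-0.937, 0.2451, -0.2489, 0.0291], [-0.2406, 0.0635, 0.9685, -0.3904], [0.0, 0.0, 0.0, 1.0]]}
{'t': 0.15, 'q': array([ 7.31783795e+01,  6.66886262e+00,  8.26260269e+01, -1.28436238e-03,
        9.07576541e+01, -2.16543042e+00]), 'joint_vel': array([ 0.02943328, -0.07486884, -0.21882291, -0.01106221,  0.00409694,
        0.07888843]), 'tau': array([ 5.12651932e-04, -7.21761346e+01, -6.22960424e+01,  7.80456467e-02,
        2.23437493e-02, -8.50468564e-05]), 'ee_pos': array([0.17077405, 0.65295907, 0.30217241]), 'tcp_rot': array([-1.79947445e+02, -7.02007818e-04,  1.65343793e+02]), 'wrist_force': array([0.68483708, 0.26361647, 0.62156388]), 'ft_torque': array([-0.00258715,  0.02056209,  0.01921649]), 'finger_force': 0.0, 'gripper_width': 0.0929520891584941}
```

View pics/scene0.png

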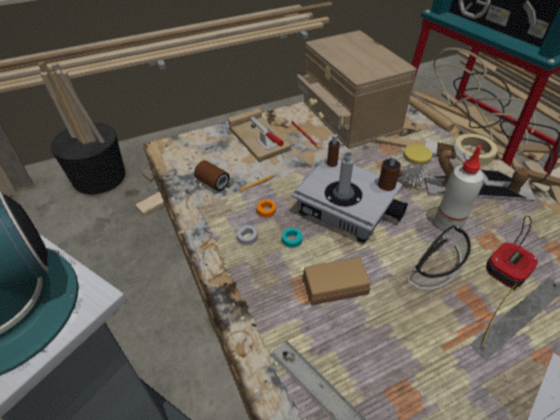

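View pics/side0.png

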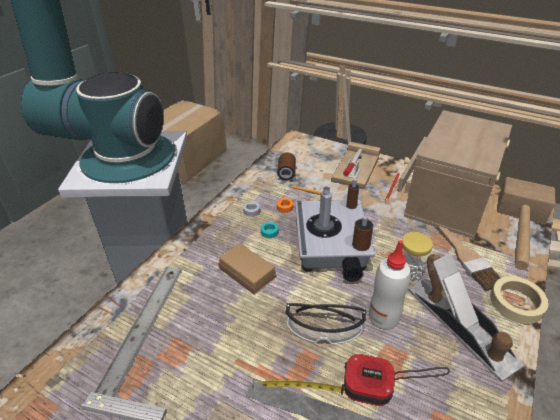

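Scene: drum (212,175). Collar candidates: steel ring (247,234), orange ring (266,208), teal ring (292,237), so I choose the steel one. Drum look-alikes: the bobbins on posts (333,152) and (388,174). The spindle is at (345,175). I'll take rough positions next, then wrist close-ups.

```bash
cat > h.py <<'E'
from rig import ctrl, readout, grab_frame, camera_params
import cv2,numpy as np
from scipy.spatial.transform import Rotation as Ro
def ray(p,uv):
    T=p["camera_from_world"];R=T[:3,:3];c=-R.T@T[:3,3]
    d=R.T@np.array([(uv[0]-p["cx"])/p["fx"],-(uv[1]-p["cy"])/p["fy"],-1.]);return c,d
def onplane(p,uv,z):
    c,d=ray(p,uv);return c+d*(z-c[2])/d[2]
def proj(p,X):
    q=p["camera_from_world"]@np.append(X,1);return np.array([p["cx"]+p["fx"]*q[0]/-q[2],p["cy"]-p["fy"]*q[1]/-q[2]])
def tri(rs):
    A=0;b=0
    for c,d in rs:
        d=d/np.linalg.norm(d);M=np.eye(3)-np.outer(d,d);A=A+M;b=b+M@c
    return np.linalg.solve(A,b)
def snap(n):
    p=camera_params(n);im=grab_frame(n);return p,im
def down(yaw): return [180,0,yaw]
def st(): 
    s=readout.state();print('t%.1f'%s['t'],'pos',np.round(s['ee_pos'],4),'rot',np.round(s['tcp_rot'],1),'q',np.round(s['q'],0),'F',np.round(s['wrist_force'],1),'w%.4f'%s['gripper_width']);return s
E
python3 - <<'E'
from h import *
a=camera_params("scene");b=camera_params("side")
for n,u,v,z in [("drum",(212,175),(287,166),.02),("collar",(247,234),(252,209),.009),("orange",(266,208),(285,205),.009),("teal",(292,237),(270,229),.009),("spindletop",(347,154),(326,190),.166),("flange",(344,193),(324,225),.068),("bobL",(334,138),(354,183),.14),("bobR",(389,161),(364,222),.14)]:
    print(n,np.round(onplane(a,u,z),3),np.round(onplane(b,v,z),3),np.round(tri([ray(a,u),ray(b,v)]),3))
w=camera_params("wrist");T=w["camera_from_world"];print(-T[:3,:3].T@T[:3,3])
s=readout.state();R=Ro.from_euler('xyz',s['tcp_rot'],degrees=True).as_matrix()
print("cam in tool",R.T@(-T[:3,:3].T@T[:3,3]-s['ee_pos']), R.T@T[:3,:3].T)
im=cv2.imread("pics/wrist0.png")
E
```

```text
drum [ 0.476 -0.094  0.02 ] [ 0.478 -0.093  0.02 ] [ 0.478 -0.092  0.018]
collar [ 0.384 -0.268  0.009] [ 0.386 -0.271  0.009] [ 0.386 -0.267  0.006]
orange [ 0.467 -0.256  0.009] [ 0.47  -0.256  0.009] [ 0.47  -0.254  0.007]
teal [ 0.43  -0.35   0.009] [ 0.432 -0.347  0.009] [ 0.432 -0.348  0.008]
spindletop [ 0.548 -0.395  0.166] [ 0.552 -0.405  0.166] [ 0.554 -0.393  0.159]
flange [ 0.547 -0.4    0.068] [ 0.554 -0.403  0.068] [ 0.554 -0.397  0.062]
bobL [ 0.612 -0.333  0.14 ] [ 0.621 -0.345  0.14 ] [ 0.626 -0.327  0.128]
bobR [ 0.606 -0.461  0.14 ] [ 0.622 -0.477  0.14 ] [ 0.629 -0.454  0.121]
[0.10434199 0.67106106 0.38517055]
cam in tool [ 0.06885161  0.0006283  -0.0829979 ] [[-1.63703164e-04  9.68531996e-01  2.48889025e-01]
 [ 9.99999825e-01  3.00230082e-04 -5.10586217e-04]
 [-5.69243060e-04  2.48888898e-01 -9.68531875e-01]]
```

View pics/wrist0.png

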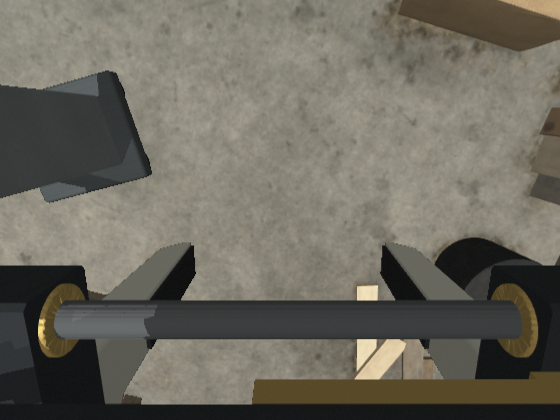

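The wrist view shows only floor at the moment, so the arm is off the bench. Next: straight-down close looks at the drum, the collar and the spindle.

```bash
cat >> h.py <<'E'
Rct=np.array([[0,.968532,.248889],[1,0,0],[0,.248889,-.968532]]) # cam axes in tool
oct_=np.array([.06885,.0006,-.083])
def look(xyz,yaw,tilt=0):
    "camera at xyz looking straight down (tilt deg about image x), image up = direction yaw"
    u=np.array([np.cos(np.radians(yaw)),np.sin(np.radians(yaw)),0]);z=np.array([0,0,1.]);x=np.cross(u,z)
    Rw=np.stack([x,u,z],1)@Ro.from_euler('x',tilt,degrees=True).as_matrix()
    Rt=Rw@Rct.T
    return np.array(xyz)-Rt@oct_, Ro.from_matrix(Rt).as_euler('xyz',degrees=True)
E
python3 - <<'E'
from h import *
L=[("drum",(.478,-.092,.36)),("collar",(.386,-.268,.30)),("spin",(.55,-.40,.40))]
for n,x in L:
    for yaw in (0,90,-90,180):
        P,O=look(x,yaw+np.degrees(np.arctan2(x[1],x[0])));q=ctrl.ik(P,O)
        print(n,yaw,None if q is None else np.round(q))
E
```

```text
drum 0 [-15. -31. 119.   1.  78.  86.]
drum 90 [-26. -15. 108.  14.  91. -15.]
drum -90 None
drum 180 [-13.  -3.  97.  -1. 101. -93.]
collar 0 [-39. -32. 125.   1.  73.  86.]
collar 90 [-50. -16. 114.  14.  86. -17.]
collar -90 [ -26.  -15.  113.  -14.   84. -169.]
collar 180 [-37.  -4. 103.  -1.  95. -93.]
spin 0 [-38.  -5.  95.   1.  76.  87.]
spin 90 [-47.   8.  82.  14.  93. -10.]
spin -90 None
spin 180 [-38.  20.  68.  -0. 107. -92.]
```

Run:
```python
from h import *
import pickle
out={}
L=[("drum",(.478,-.092,.40)),("spin",(.55,-.40,.42)),("collar",(.386,-.268,.38))]
cr=[]
for n,x in L:
    P,O=look(x,90+np.degrees(np.arctan2(x[1],x[0])));ctrl.move_to(P,O);ctrl.hold(.3)
    out[n]=snap("wrist");im=out[n][1]
    cr.append(cv2.resize(im[40:300,110:470],None,fx=1.1,fy=1.1))
pickle.dump(out,open("w1.pkl","wb"))
cr.append(np.zeros_like(cr[0]))
m=np.vstack([np.hstack(cr[:2]),np.hstack(cr[2:])]);print(m.shape)
cv2.imwrite("pics/w1.png",m[:,:,::-1]);st()
```

```text
(572, 792, 3)
t6.2 pos [ 0.3596 -0.3058  0.2823] rot [-180.   -14.4   55.2] q [-50. -18. 108.  14.  94. -15.] F [-0.5 -0.1  0. ] w0.0930
```

View pics/w1.png

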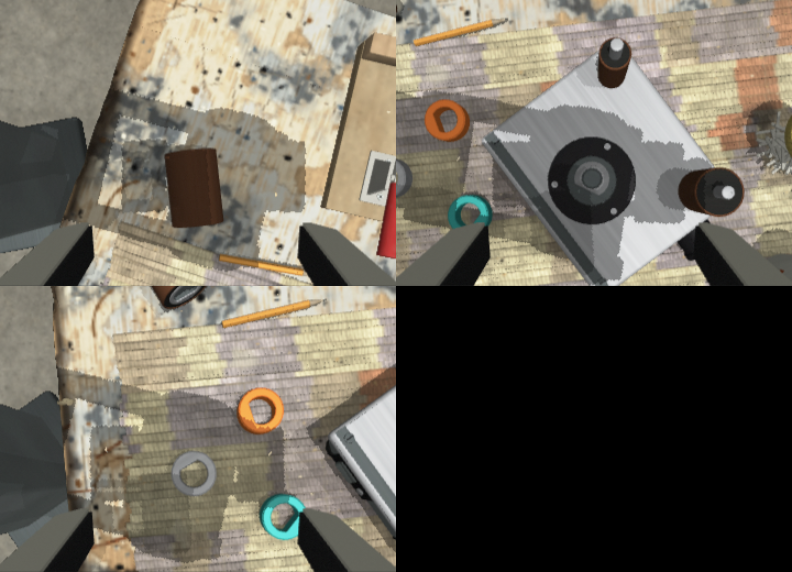

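The close looks show the drum at mosaic (193,188), brown, with its axis nearly vertical in the image. The steel ring is at (194,473), distinct from the orange ring (260,411) and the teal one (284,517). The spindle is at (592,179), but its flat is too small to read here. I'll take a closer frame of the spindle and the collar and measure the drum.

Run:
```python
from h import *
import pickle
out=pickle.load(open("w1.pkl","rb"))
p,im=out["drum"]
hsv=cv2.cvtColor(im,cv2.COLOR_RGB2HSV);m=cv2.inRange(hsv,(2,90,25),(14,255,150))
m=cv2.morphologyEx(m,cv2.MORPH_OPEN,np.ones((3,3)));cs,_=cv2.findContours(m,0,2)
c=max([k for k in cs if cv2.boundingRect(k)[0]>100],key=cv2.contourArea);r=cv2.minAreaRect(c);print(r)
b=cv2.boxPoints(r);W=np.array([onplane(p,k,.021)[:2] for k in b]);print(W.round(4),W.mean(0).round(4))
e=[W[1]-W[0],W[2]-W[1]];print([(np.linalg.norm(k).round(4),np.degrees(np.arctan2(k[1],k[0])).round(1)) for k in e])
o2={}
for n,x in [("spin",(.551,-.40,.29)),("collar",(.386,-.268,.19))]:
    yaw=np.degrees(np.arctan2(x[1],x[0]))+(0 if n=="spin" else 90)
    P,O=look(x,yaw)
    ctrl.move_to(P+[0,0,.12],O);ctrl.move_linear(P,speed=.2);ctrl.hold(.3);o2[n]=snap("wrist");ctrl.move_linear(P+[0,0,.12],speed=.25)
pickle.dump(o2,open("w2.pkl","wb"))
cr=[cv2.resize(o2[n][1][110:310,190:390],None,fx=2,fy=2,interpolation=cv2.INTER_CUBIC) for n in o2]
cv2.imwrite("pics/w2.png",np.hstack(cr)[:,:,::-1]);st()
```

```text
((285.982666015625, 210.3397216796875), (69.78258514404297, 46.593379974365234), 83.82982635498047)
[[ 0.4539 -0.0531]
 [ 0.5032 -0.0572]
 [ 0.4971 -0.131 ]
 [ 0.4478 -0.1269]] [ 0.4755 -0.092 ]
[(np.float64(0.0495), np.float64(-4.7)), (np.float64(0.0741), np.float64(-94.7))]
t12.8 pos [ 0.3591 -0.3054  0.2121] rot [-180.   -14.4   55.2] q [-50. -16. 113.  14.  87. -16.] F [0.3 0.  0.2] w0.0929
```

View pics/w2.png

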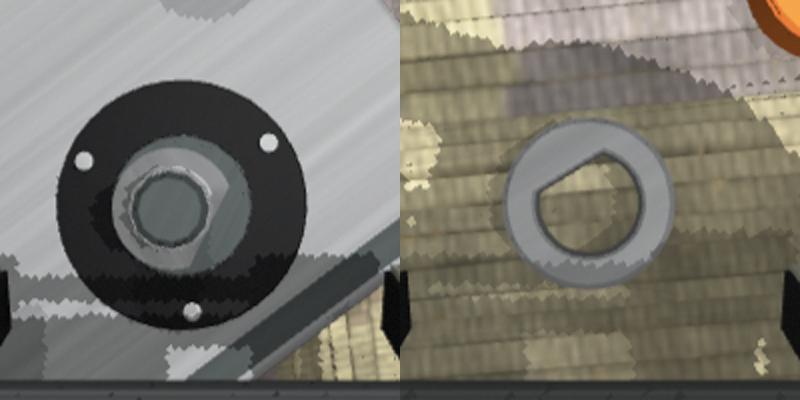

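Left crop: the spindle's thread is at about (172,207), and its flat runs from (228,187) to (190,265), facing right and down. Right crop: the steel collar is centred at about (590,203), with its flat from (537,190) to (605,150). I'll take a second spindle view turned 180° to cancel the camera bias, then fit circles and flats.

```bash
cat >> h.py <<'E'
from scipy.optimize import least_squares
from scipy.ndimage import map_coordinates
def edge(g,p0,d,L):
    "strongest gradient along p0+t*d, |t|<L (subpixel 0.25)"
    t=np.arange(-L,L+.01,.25);s=map_coordinates(g,[p0[1]+t*d[1],p0[0]+t*d[0]],order=1);k=np.abs(np.gradient(s));i=k.argmax();return np.array(p0)+t[i]*np.array(d),k[i]
def circ(im,c,r,L=6,n=120):
    g=cv2.GaussianBlur(cv2.cvtColor(im,cv2.COLOR_RGB2GRAY).astype(float),(0,0),1)
    P=[edge(g,(c[0]+r*np.cos(a),c[1]+r*np.sin(a)),(np.cos(a),np.sin(a)),L) for a in np.linspace(0,6.28,n,False)]
    P=np.array([q for q,k in P if k>.8])
    f=least_squares(lambda v:np.hypot(P[:,0]-v[0],P[:,1]-v[1])-v[2],[*c,r],loss='soft_l1',f_scale=.5)
    return f.x,np.median(np.abs(f.fun)),len(P)
def chord(im,a,b,L=5):
    g=cv2.GaussianBlur(cv2.cvtColor(im,cv2.COLOR_RGB2GRAY).astype(float),(0,0),.8)
    a=np.array(a,float);b=np.array(b,float);d=(b-a)/np.linalg.norm(b-a);n=np.array([-d[1],d[0]])
    P=np.array([edge(g,a+(b-a)*s,n,L)[0] for s in np.linspace(.15,.85,25)])
    v=cv2.fitLine(P.astype(np.float32),cv2.DIST_HUBER,0,.01,.01).ravel();return v[2:]-8*v[:2],v[2:]+8*v[:2],np.median(np.abs((P-v[2:])@[-v[1],v[0]]))
def flatdir(p,e,z,c):
    A,B=onplane(p,e[0],z)[:2],onplane(p,e[1],z)[:2];d=(B-A)/np.linalg.norm(B-A);n=np.array([-d[1],d[0]])
    s=n@(A-np.array(c[:2]));n=n*np.sign(s);return np.degrees(np.arctan2(n[1],n[0])),abs(s)
E
python3 - <<'E'
from h import *
import pickle
o=pickle.load(open("w2.pkl","rb"))
x=(.551,-.40,.32);P,O=look(x,np.degrees(np.arctan2(x[1],x[0]))+180)
ctrl.move_to(P+[0,0,.08],O);ctrl.move_linear(P,speed=.2);ctrl.hold(.3);o["spin2"]=snap("wrist");ctrl.move_linear(P+[0,0,.08],speed=.25)
pickle.dump(o,open("w2.pkl","wb"))
for n,h,c0 in [("spin",.29,(276,213.5)),("spin2",.32,None)]:
    p,im=o[n]
    if c0 is None: c0=proj(p,[.548,-.398,.166]) 
    for nm,R,z in [("thread",.0075,.166),("flange",.022,.068)]:
        c=c0 if nm=="thread" else (proj(p,np.append(C[:2],.068)))
        f,e,k=circ(im,c,R*p['fx']/(h-z),L=5); C=onplane(p,f[:2],z); print(n,nm,f.round(1),R*p['fx']/(h-z),e.round(2),k,C.round(4))
p,im=o["spin"];f=lambda u,v:(190+u/2,110+v/2)
e=chord(im,f(228,187),f(190,265));c=onplane(p,f(172,207),.15);print("flat",e,flatdir(p,e,.149,c),c.round(4))
p,im=o["collar"];f=lambda u,v:(190+(u-400)/2,110+v/2)
F,er,k=circ(im,f(590,203),.021*p['fx']/(.172),L=5);c=onplane(p,F[:2],.018);e=chord(im,f(537,190),f(605,150));print("collar",F,.021*p['fx']/.172,er,c.round(4),flatdir(p,e,.018,c))
im=o["spin2"][1];cv2.imwrite("pics/w3.png",cv2.resize(im[110:310,190:390],None,fx=2,fy=2)[:,:,::-1]);st()
E
```

```text
spin thread [274.7 214.3  18.9] 21.595824393055562 0.2 120 [ 0.5528 -0.3943  0.166 ]
spin flange [280.3 212.2  34.5] 35.38342879534869 0.26 120 [ 0.5528 -0.3941  0.068 ]
spin2 thread [286.5 200.3  20.8] 17.38884561518759 0.9 75 [ 0.5475 -0.398   0.166 ]
spin2 flange [289.6 204.   28.2] 31.171115843521463 1.84 92 [ 0.549  -0.3967  0.068 ]
flat (array([288.03864, 227.75374], dtype=float32), array([296.59857, 214.2361 ], dtype=float32), np.float64(0.9304974880584764)) (np.float64(-158.32974452637126), np.float64(0.007055104583879773)) [ 0.5529 -0.3943  0.15  ]
collar [283.88855432 211.64729562  40.66573556] 43.59343156551681 0.27641343327455914 [ 0.3837 -0.2672  0.018 ] (np.float64(86.40121055020823), np.float64(0.008346374037530826))
t15.3 pos [ 0.588  -0.4276  0.3037] rot [-180.   -14.3  144. ] q [-38.  20.  68.  -0. 107. -92.] F [ 0.6 -0.  -0.4] w0.0933
```

View pics/w3.png

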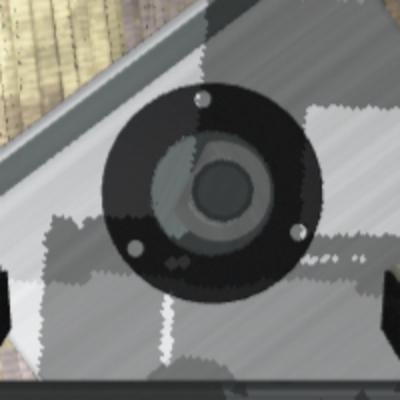

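This second view shows the thread at crop (222,190), the 44 mm flange centred at about (212,192) and the flat facing left. My starting point for that fit was off, so I'll refit from these pixels.

Run:
```python
from h import *
import pickle
o=pickle.load(open("w2.pkl","rb"))
f=lambda u,v:(190+u/2,110+v/2)
for n,ct,cf,rt,rf in [("spin",(172,207),(181,204),(20,),(35,62)),("spin2",(222,190),(212,192),(15,),(30,55))]:
    p,im=o[n];T=p["camera_from_world"];print(n,"cam",(-T[:3,:3].T@T[:3,3]).round(4))
    for nm,c,r,z in [("thr",ct,rt[0],.166),("flange",cf,rf[0],.068),("disc",cf,rf[1],.062)]:
        F,e,k=circ(im,f(*c),r,L=5);C=onplane(p,F[:2],z);print(nm,F.round(1),e.round(2),C.round(4),"pix->R",(F[2]*(-(T[:3,:3]@C+T[:3,3])[2])/p['fx']*1e3).round(1))
p=o["collar"][0];T=p["camera_from_world"];print("cam",(-T[:3,:3].T@T[:3,3]).round(4))
```

```text
spin cam [ 0.5517 -0.3991  0.291 ]
thr [274.7 214.3  18.9] 0.19 [ 0.5528 -0.3943  0.166 ] pix->R 6.6
flange [280.3 212.2  34.5] 0.25 [ 0.5528 -0.3941  0.068 ] pix->R 21.6
disc [280.3 212.1  62.6] 0.16 [ 0.5528 -0.3941  0.062 ] pix->R 40.1
spin2 cam [ 0.5506 -0.3998  0.3211]
thr [300.8 204.9  15.4] 0.18 [ 0.5528 -0.3942  0.166 ] pix->R 6.7
flange [294.7 206.2  29.8] 0.82 [ 0.5524 -0.3947  0.068 ] pix->R 21.1
disc [295.6 206.1  55.2] 0.14 [ 0.5528 -0.394   0.062 ] pix->R 40.1
cam [ 0.3858 -0.267   0.1907]
```

Run:
```python
from h import *
import pickle
o=pickle.load(open("w2.pkl","rb"))
S=np.array([.5528,-.3941])
for n,z in [("spin",.149),("spin2",.149),("collar",.018)]:
    p,im=o[n];g=cv2.GaussianBlur(cv2.cvtColor(im,cv2.COLOR_RGB2GRAY).astype(float),(0,0),.7)
    C=S if n!="collar" else np.array([.3837,-.2672])
    th0=86.4 if n=="collar" else -155
    for pol in (1,-1):
        best=[]
        for th in np.arange(th0-12,th0+12.1,.5):
            m=np.array([np.cos(np.radians(th)),np.sin(np.radians(th))]);t=np.array([-m[1],m[0]])
            ds=np.arange(.0055,.0105,.0001);pr=[]
            for s in np.linspace(-.0075,.0075,31):
                uv=np.array([proj(p,np.append(C+m*d+t*s,z)) for d in ds]);pr.append(map_coordinates(g,[uv[:,1],uv[:,0]],order=1))
            gr=pol*np.gradient(np.mean(pr,0));i=gr.argmax();best.append((gr[i].round(2),th,ds[i].round(4)))
        print(n,pol,sorted(best)[::-1][:5])
```

```text
spin 1 [(np.float64(2.59), np.float64(-153.5), np.float64(0.0067)), (np.float64(2.59), np.float64(-154.0), np.float64(0.0067)), (np.float64(2.58), np.float64(-152.5), np.float64(0.0067)), (np.float64(2.58), np.float64(-153.0), np.float64(0.0067)), (np.float64(2.57), np.float64(-152.0), np.float64(0.0067))]
spin -1 [(np.float64(3.48), np.float64(-152.5), np.float64(0.008)), (np.float64(3.46), np.float64(-152.0), np.float64(0.008)), (np.float64(3.44), np.float64(-153.0), np.float64(0.008)), (np.float64(3.4), np.float64(-151.5), np.float64(0.008)), (np.float64(3.37), np.float64(-153.5), np.float64(0.008))]
spin2 1 [(np.float64(1.91), np.float64(-145.0), np.float64(0.0086)), (np.float64(1.91), np.float64(-145.5), np.float64(0.0087)), (np.float64(1.89), np.float64(-146.0), np.float64(0.0087)), (np.float64(1.88), np.float64(-144.5), np.float64(0.0086)), (np.float64(1.86), np.float64(-146.5), np.float64(0.0087))]
spin2 -1 [(np.float64(0.58), np.float64(-149.0), np.float64(0.0077)), (np.float64(0.58), np.float64(-149.5), np.float64(0.0077)), (np.float64(0.55), np.float64(-147.5), np.float64(0.0076)), (np.float64(0.55), np.float64(-148.5), np.float64(0.0077)), (np.float64(0.55), np.float64(-150.0), np.float64(0.0077))]
collar 1 [(np.float64(4.65), np.float64(86.9), np.float64(0.0095)), (np.float64(4.65), np.float64(86.4), np.float64(0.0095)), (np.float64(4.64), np.float64(85.9), np.float64(0.0095)), (np.float64(4.6), np.float64(87.4), np.float64(0.0096)), (np.float64(4.6), np.float64(85.4), np.float64(0.0095))]
collar -1 [(np.float64(5.62), np.float64(85.9), np.float64(0.0083)), (np.float64(5.58), np.float64(86.4), np.float64(0.0083)), (np.float64(5.58), np.float64(85.4), np.float64(0.0083)), (np.float64(5.56), np.float64(84.9), np.float64(0.0082)), (np.float64(5.51), np.float64(86.9), np.float64(0.0083))]
```

Two views agree that the spindle axis is at (0.5528,-0.3941), flat facing -152.5° (8.0 mm off axis). The collar is at (0.3837,-0.2672), flat at 86.2°. The drum is at (0.4755,-0.092), axis at 85.3°. Next I'll check IK for a tilted grasp that stands it up.

```bash
cat >> h.py <<'E'
HP=ctrl.hold_point_z
def tool(g,head,alpha,sg):
    "TCP pose with grasp point g; tool z tilted alpha from down toward heading; y = sg * horizontal perp"
    h=np.radians(head);a=np.array([np.cos(h),np.sin(h),0]);al=np.radians(alpha)
    z=np.array([0,0,-np.cos(al)])+a*np.sin(al);y=sg*np.array([-a[1],a[0],0]);R=np.stack([np.cross(y,z),y,z],1)
    return np.array(g)-HP*z, Ro.from_matrix(R).as_euler('xyz',degrees=True)
E
python3 - <<'E'
from h import *
D=np.array([.4755,-.092,.021]);b=35
for ax in (85.3,-94.7):
  a=np.array([np.cos(np.radians(ax)),np.sin(np.radians(ax)),0])
  for sg in (1,-1):
    for tag,g,h,al in [("pre",D+.008*a+[0,0,.08],ax,-b),("grasp",D+.008*a,ax,-b)]+[("mid",D+[0,0,.12],ax,al) for al in (0,55)]+[("place%d"%h,D+[0,0,.02],h,55) for h in (ax,ax*.5,-11,30,-60)]:
        q=ctrl.ik(*tool(g,h,al,sg));print(ax,sg,tag,None if q is None else np.round(q))
E
```

```text
85.3 1 pre [   6.   -9.  116.  -35.   82. -162.]
85.3 1 grasp [   6.   -4.  119.  -36.   75. -156.]
85.3 1 mid None
85.3 1 mid [-38.   1. 110.  45. 103. 143.]
85.3 1 place85 [-38.   9. 112.  43.  95. 136.]
85.3 1 place42 [-43. -13. 133.  60.  70. 157.]
85.3 1 place-11 None
85.3 1 place30 [-41. -21. 139.  64.  60. 165.]
85.3 1 place-60 [ 13. -16. 135. -64.  61.  17.]
85.3 -1 pre [  6.  -9. 116. -35.  82.  18.]
85.3 -1 grasp [  6.  -4. 119. -36.  75.  24.]
85.3 -1 mid [-14. -15. 112.   0.  83.  -9.]
85.3 -1 mid [-38.   1. 110.  45. 103. -37.]
85.3 -1 place85 [-38.   9. 112.  43.  95. -44.]
85.3 -1 place42 [-43. -13. 133.  60.  70. -23.]
85.3 -1 place-11 None
85.3 -1 place30 [-41. -21. 139.  64.  60. -15.]
85.3 -1 place-60 [  13.  -16.  135.  -64.   61. -163.]
-94.7 1 pre [-32.  -5. 112.  31.  91. -32.]
-94.7 1 grasp [-32.   1. 115.  31.  83. -37.]
-94.7 1 mid [-14. -15. 112.   0.  83.  -9.]
-94.7 1 mid [ 13.  -5. 115. -51.  92.  27.]
-94.7 1 place-94 [ 13.   3. 118. -52.  85.  35.]
-94.7 1 place-47 None
-94.7 1 place-11 None
-94.7 1 place30 [-41. -21. 139.  64.  60. 165.]
-94.7 1 place-60 [ 13. -16. 135. -64.  61.  17.]
-94.7 -1 pre [-32.  -5. 112.  31.  91. 148.]
-94.7 -1 grasp [-32.   1. 115.  31.  83. 143.]
-94.7 -1 mid None
-94.7 -1 mid [  13.   -5.  115.  -51.   92. -153.]
-94.7 -1 place-94 [  13.    3.  118.  -52.   85. -145.]
-94.7 -1 place-47 None
-94.7 -1 place-11 None
-94.7 -1 place30 [-41. -21. 139.  64.  60. -15.]
-94.7 -1 place-60 [  13.  -16.  135.  -64.   61. -163.]
```

Run:
```python
from h import *
D=np.array([.4755,-.092,.021]);b=35;ax=85.3;sg=-1
a=np.array([np.cos(np.radians(ax)),np.sin(np.radians(ax)),0]);G=D+.008*a
P,O=tool(G+[0,0,.15],ax,-b,sg);ctrl.move_to(P,O)
P,O=tool(G,ax,-b,sg);print(ctrl.move_linear(P,speed=.15,contact_N=12));st()
ctrl.close(squeeze=30);st()
ctrl.move_linear(P+[0,0,.09],speed=.2)
P,O=tool(D+[0,0,.10],ax,0,sg);ctrl.move_linear(P,O,speed=.12)
P,O=tool(D+[0,0,.10],ax,55,sg);ctrl.move_linear(P,O,speed=.12);ctrl.hold(.2);st()
pickle=None
for n in("scene","side"):
    p,im=snap(n);u=proj(p,D+[0,0,.10]).astype(int);c=im[max(0,u[1]-60):u[1]+60,u[0]-60:u[0]+60];cv2.imwrite(f"pics/{n}_h.png",cv2.resize(c,(400,400))[:,:,::-1])
cv2.imwrite("pics/h.png",np.hstack([cv2.imread(f"pics/{n}_h.png") for n in("scene","side")]))
```

```text
False
t18.1 pos [ 0.4796 -0.0467  0.0753] rot [179.9  35.   85.3] q [  6.  -4. 119. -36.  75.  24.] F [ 0.3 -0.  -0.4] w0.0928
t18.9 pos [ 0.4792 -0.0467  0.0745] rot [180.   35.   85.3] q [  6.  -4. 119. -36.  75.  24.] F [ 0.2 -0.6  0.6] w0.0496
t21.6 pos [ 0.4713 -0.1448  0.159 ] rot [179.9 -54.9  85.4] q [-38.   2. 110.  44. 101. -38.] F [-1.2 -0.3 -3.2] w0.0499
```

View pics/h.png

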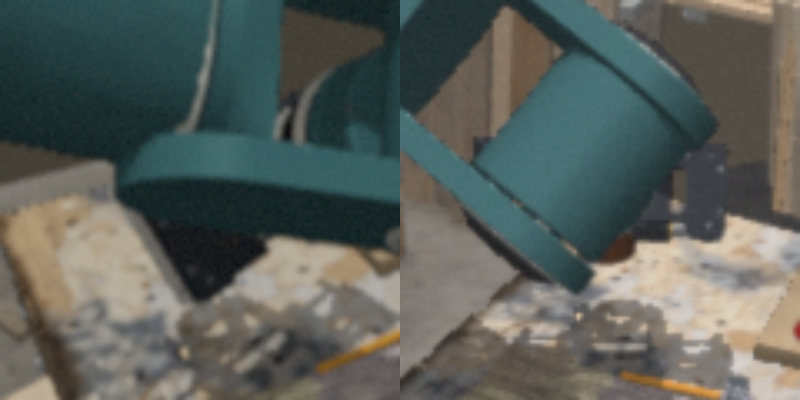

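The drum is in the gripper (opening 49.9 mm, about 3 N of weight), though the arm hides most of it; its brown edge shows at (620,245). I'll lower it until contact and let go.

Run:
```python
from h import *
import pickle
D=np.array([.4755,-.092,0]);ax=85.3;sg=-1
P,O=tool(D+[0,0,.048],ax,55,sg);print(ctrl.move_linear(P,speed=.12,contact_N=8))
P,O=tool(D+[0,0,.030],ax,55,sg);print(ctrl.move_linear(P,speed=.03,contact_N=6));s=st()
R=Ro.from_euler('xyz',s['tcp_rot'],degrees=True).as_matrix();print("grasp pt",s['ee_pos']+HP*R[:,2])
ctrl.open_gripper();ctrl.hold(.2)
# back out along -tool z, then look from above
ctrl.move_linear(s['ee_pos']-R[:,2]*.09,speed=.15)
x=(.4755,-.092,.30);P,O=look(x,90+np.degrees(np.arctan2(x[1],x[0])))
ctrl.move_linear(P+[0,0,.1],speed=.3);ctrl.move_to(P,O);ctrl.hold(.3);p,im=snap("wrist");pickle.dump((p,im),open("w3.pkl","wb"));st()
cv2.imwrite("pics/d.png",cv2.resize(im[20:320,90:490],(800,600),interpolation=cv2.INTER_CUBIC)[:,:,::-1])
```

```text
False
True
t22.8 pos [ 0.4715 -0.1455  0.0769] rot [179.9 -55.   85.4] q [-38.   9. 112.  44.  95. -44.] F [ 1.2 -1.5  3.7] w0.0493
grasp pt [ 0.47590894 -0.09220201  0.03943203]
t26.4 pos [ 0.4662 -0.1375  0.2025] rot [-180.   -14.5   79. ] q [-26. -14. 112.  14.  86. -16.] F [-0.  -0.2  0.1] w0.0926
```

View pics/d.png

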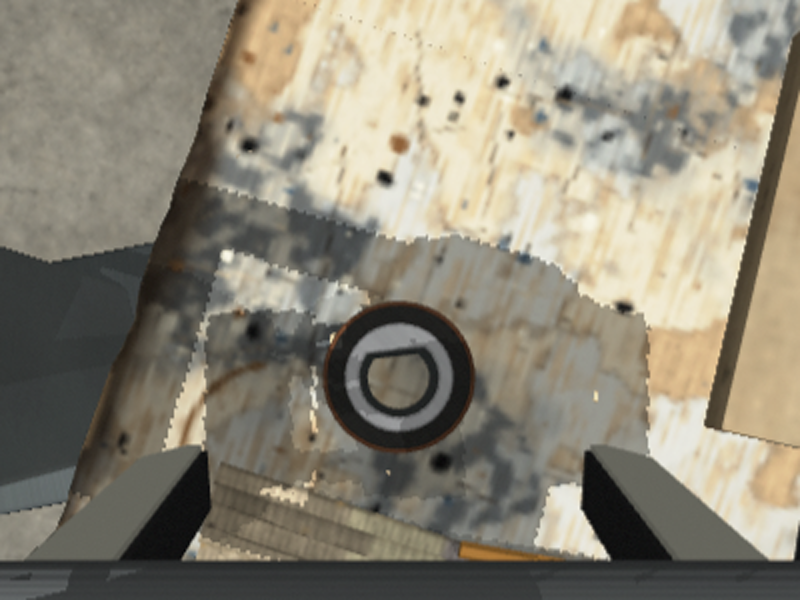

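The drum stands on end, let go: centre at crop (399,376), with the bore flat at the top from (370,358) to (425,350). Now I'll measure it, take it from above, turn it and lower it on the spindle with contact sensing.

```bash
cat > t.py <<'E'
from h import *
def line(p,im,C,z,th0,pol,lo=.0055,hi=.0105):
    g=cv2.GaussianBlur(cv2.cvtColor(im,cv2.COLOR_RGB2GRAY).astype(float),(0,0),.7);best=[]
    for th in np.arange(th0-12,th0+12.1,.5):
        m=np.array([np.cos(np.radians(th)),np.sin(np.radians(th))]);t=np.array([-m[1],m[0]]);ds=np.arange(lo,hi,.0001)
        pr=[[proj(p,np.append(C+m*d+t*s,z)) for d in ds] for s in np.linspace(-.007,.007,25)]
        uv=np.array(pr);v=map_coordinates(g,[uv[...,1],uv[...,0]],order=1).mean(0);gr=pol*np.gradient(v);i=gr.argmax();best.append((gr[i].round(2),th,ds[i].round(4)))
    return sorted(best)[::-1][:4]
E
python3 - <<'E'
from t import *
import pickle
p,im=pickle.load(open("w3.pkl","rb"))
F,e,k=circ(im,(90+399/2,20+376/2),37,L=4);C=onplane(p,F[:2],.066);print(F,e,C.round(4))
for r in (27,17):
    f2,e2,_=circ(im,F[:2],r,L=3);print(r,f2.round(2),e2.round(2),onplane(p,f2[:2],.066).round(4))
for pol in(1,-1):
    print(pol,line(p,im,C[:2],.066,86,pol,.006,.0115))
for ps in (58.5,238.5,-1.5):
    a=ctrl.ik([C[0],C[1],.109],down(ps));b=ctrl.ik([.5528,-.3941,.29],down(ps+121.5));print(ps,a,b)
E
```

```text
[288.97295936 208.17170666  37.90788295] 0.1977257929068834 [ 0.476  -0.0912  0.066 ]
27 [289.03 208.19  26.83] 0.12 [ 0.476  -0.0912  0.066 ]
17 [290.78 209.91  17.98] 1.04 [ 0.4769 -0.0925  0.066 ]
1 [(np.float64(5.76), np.float64(87.0), np.float64(0.0092)), (np.float64(5.75), np.float64(87.5), np.float64(0.0092)), (np.float64(5.75), np.float64(86.5), np.float64(0.0092)), (np.float64(5.75), np.float64(86.0), np.float64(0.0092))]
-1 [(np.float64(4.52), np.float64(86.0), np.float64(0.007)), (np.float64(4.52), np.float64(85.5), np.float64(0.007)), (np.float64(4.51), np.float64(86.5), np.float64(0.007)), (np.float64(4.5), np.float64(85.0), np.float64(0.0069))]
58.5 [-1.38592593e+01 -1.05324048e+01  1.17844375e+02 -2.54444375e-14
  7.26880300e+01  1.76407407e+01] [ -37.63826617    7.32889805   83.03031884    0.           89.64078311
 -127.63826617]
238.5 [ -13.85925928  -10.53240483  117.84437485    0.           72.68802999
 -162.35925928] [-3.76382662e+01  7.32889805e+00  8.30303188e+01 -2.54444375e-14
  8.96407831e+01  5.23617338e+01]
-1.5 [-1.38592593e+01 -1.05324048e+01  1.17844375e+02 -2.54444375e-14
  7.26880300e+01  7.76407407e+01] [-37.63826617   7.32889805  83.03031884   0.          89.64078311
 -67.63826617]
```

Run:
```python
from h import *
C=np.array([.476,-.0912]);S=np.array([.5528,-.3941]);y1=58.7
ctrl.move_to([*C,.044+HP+.10],down(y1))
print(ctrl.move_linear([*C,.044+HP],speed=.15,contact_N=12))
ctrl.close(squeeze=30);st()
ctrl.move_linear([*C,.235+HP],speed=.25)
ctrl.move_to([*S,.230+HP],down(180));ctrl.hold(.2);s=st()
print(ctrl.move_linear([*S,.112+HP],speed=.05,contact_N=6));s=st();print("drum bottom z",s['ee_pos'][2]-HP-.048, "goal .068")
```

```text
False
t28.6 pos [ 0.476  -0.0912  0.1093] rot [180.   -0.   58.7] q [-14. -11. 118.   0.  73.  17.] F [ 0.5 -0.3  0.7] w0.0499
t31.9 pos [ 0.5529 -0.3938  0.2955] rot [-180.    0. -180.] q [ -38.    7.   83.    0.   90. -128.] F [-0.8 -0.1 -2.1] w0.0497
True
t33.9 pos [ 0.5528 -0.3942  0.1815] rot [-180.   -0.  180.] q [ -38.   10.   90.   -0.   80. -128.] F [-1.7  0.5  6.8] w0.0500
drum bottom z 0.06822781949713295 goal .068
```

The drum's bottom is at 68.2 mm, so it is fully seated. Now the collar.

Run:
```python
from h import *
import pickle
C=np.array([.3837,-.2672]);S=np.array([.5528,-.3941]);y1=58.7
ctrl.open_gripper();ctrl.hold(.1);ctrl.move_linear([*S,.25+HP],speed=.2)
ctrl.move_to([*C,.12+HP],down(y1))
print(ctrl.move_linear([*C,.022+HP],speed=.15,contact_N=12))
ctrl.close(squeeze=30);st()
ctrl.move_linear([*C,.22+HP],speed=.25)
ctrl.move_to([*S,.205+HP],down(180));ctrl.hold(.2);st()
print(ctrl.move_linear([*S,.158+HP],speed=.04,contact_N=6));s=st();print("collar bottom z",s['ee_pos'][2]-HP-.022, "goal .138")
```

```text
False
t39.2 pos [ 0.3837 -0.2672  0.0873] rot [-180.    -0.    58.7] q [-38. -11. 121.  -0.  71.  -7.] F [ 0.1 -0.2  0.2] w0.0413
t42.2 pos [ 0.5527 -0.394   0.2705] rot [-180.    0.  180.] q [ -38.    8.   84.   -0.   88. -128.] F [ 0.3 -0.2 -1. ] w0.0416
True
t43.2 pos [ 0.5528 -0.3941  0.2252] rot [180.  -0. 180.] q [ -38.    9.   87.   -0.   84. -128.] F [-0.5  0.   6.7] w0.0416
collar bottom z 0.13789174503026902 goal .138
```

The collar's bottom is at 137.9 mm, flush on the drum. I'll release, retreat and take one check picture.

Run:
```python
from h import *
S=np.array([.5528,-.3941])
ctrl.open_gripper();ctrl.hold(.1);ctrl.move_linear([*S,.27+HP],speed=.2)
x=(.5528-.02,-.3941,.36);P,O=look(x,90-35.5);ctrl.move_to(P,O);ctrl.hold(.3);p,w=snap("wrist")
ctrl.move_linear(P+[-.15,.2,.15],speed=.3);ctrl.hold(.3)
a=[cv2.resize(w[120:300,190:400],(400,343))]
for n in("side",):
    q,im=snap(n);u=proj(q,[*S,.11]).astype(int);a.append(cv2.resize(im[u[1]-60:u[1]+60,u[0]-70:u[0]+70],(400,343)))
cv2.imwrite("pics/f.png",np.hstack(a)[:,:,::-1]);st()
```

```text
t48.6 pos [ 0.3558 -0.2315  0.412 ] rot [-179.9  -14.4   54.5] q [-44. -25. 101.  15. 106.  -5.] F [-0.2 -0.2  0.9] w0.0930
```

View pics/f.png

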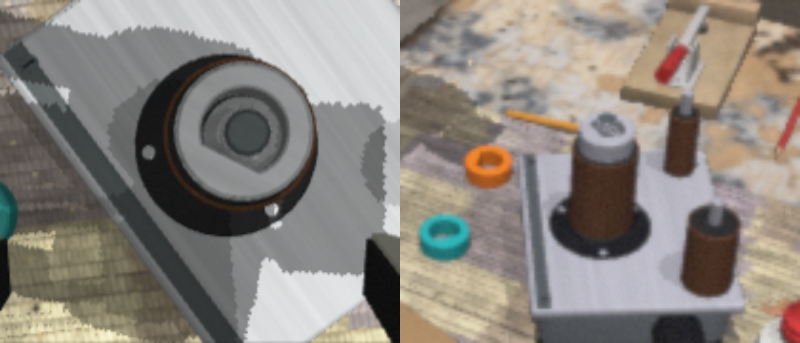

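The picture shows the drum on its flange at (605,190) and the collar flat on it at (608,140), flats matched. The other things are where they were.

```bash
python3 -c "
from rig import ctrl
print(ctrl.sign_off())"
```

```text
the job is handed in; nothing more can be done
None
```

The job is handed in: the drum was stood on end and let go, then seated fully on the spindle's flange, and the steel collar lies flush on it with the flats matched, after about 49 s of the 70 s allowed.

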